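Slide a metal blank out over the filings tray

TASK

Get the flat metal blank ready for filing: push it along the ledge until its end sticks out about 30 mm past the end of the ledge, on the side where the open filings tray stands (not the closed carton), with its long edge lying flush against the ledge's fence. Only push it with the fingers: it must stay flat on the ledge, neither lifted nor tipped, and the other things on the bench are left where they are.

Things in the scene. Friction and masses are not known exactly. Their poses are not given: they have to be found in the camera images.
- ledge: Fixed dark steel ledge, a level deck 140 mm deep (its x) and 300 mm long (its y), 12 mm thick on two grey feet. Origin on the table under the middle of the deck; the deck's top is at z = 60 mm, its ends at y = -150 and +150 mm, its front edge at x = -70 mm, both ends and the front open. A fence 12 mm thick, its top 16 mm above the deck, runs along the far edge; its face is at x = +58 mm. Its +x axis points away from the robot (yaw within 0.2 rad); its place and yaw vary.
- blank: Loose flat metal blank, 70 mm (its x) by 140 mm (its y) by 6 mm thick, roughly 0.46 kg, lying flat on the deck a little in front of the fence, somewhat askew, its long side roughly along the ledge. Origin at the centre of its underside. Flush against the fence its centre lies at ledge x = +23 mm; sticking out by 30 mm its centre lies at ledge y = +110 or -110 mm.
- tray: Fixed open steel filings tray, 130 x 110 mm, 35 mm high with 3 mm walls, on the table 8 mm beyond one end of the ledge, which may be either end. Origin at the centre of its underside, at ledge y = +213 or -213 mm.
- carton: Fixed closed cardboard carton, 130 x 110 mm, 35 mm high, in the same way beyond the other end of the ledge. Origin at the centre of its underside.
- tape: Bystander: loose black tape measure, 55 x 32 mm, 50 mm high, standing on the carton. Origin at the centre of its underside.
- socket: Bystander: upright steel socket, 28 mm diameter, 40 mm high, on the table in front of the ledge near its -y end (lower than the deck). Origin at the centre of its underside.
- bracket: Bystander: loose steel angle bracket, 50 x 30 mm foot, 50 mm high, on the table in front of the ledge near its +y end (lower than the deck). Origin at the centre of its foot's underside.
- hammer: Bystander: hammer lying on the table to the robot's right of the ledge, about 0.26 m long. Origin at its middle.
- wrench: Bystander: wrench lying on the table to the robot's left of the ledge, about 0.18 m long. Origin at its middle.
- oilcan: Bystander: upright oil can with a narrow spout, 60 mm diameter, 130 mm high, beyond the ledge on the left. Origin at the centre of its underside.
- jar: Bystander: upright jar, 64 mm diameter, 85 mm high, beyond the ledge on the right. Origin at the centre of its underside.
Things that resemble listed ones, but are neither listed nor needed, are in the scene too. Several things have the shape of the blank; the one meant has the colours described above.

How it is judged:
At the end, for the whole second after the job is handed in: The blank lies flat and still on the ledge, sticking out 20 to 40 mm past the ledge's end on the tray's side, its long edge along the fence (centre no more than 5 mm from flush, within 0.06 rad of parallel) (((y of tray in the frame of ledge above 0 m and y of blank in the frame of ledge between 0.1 and 0.12 m) or (y of tray in the frame of ledge below 0 m and y of blank in the frame of ledge between -0.12 and -0.1 m)) and x of blank in the frame of ledge above 0.018 m and angle between the y axis of blank and the y axis of ledge, either way round below 0.06 rad and angle between blank's own z axis and vertical below 0.05 rad and z of blank in the frame of ledge between 0.056 and 0.064 m and linear speed of blank below 0.01 m/s); the robot touches nothing.
It fails at once if the blank is lifted off the ledge, or falls from it (z of blank in the frame of ledge above 0.07 m or z of blank in the frame of ledge below 0.05 m).
It fails at once if the blank is tipped (angle between blank's own z axis and vertical above 0.15 rad).
It fails at once if a bystander is moved by more than 20 mm (distance of any of tape, socket, bracket, hammer, oilcan, jar, wrench from where it was at the start of the episode above 0.02 m).
It also fails if it takes over 51 s, if anything falls off the work surface, if the arm or the gripper's body presses on something with over 40 N, if the wrist force passes 120 N, or if a joint passes its speed limit or range.

ROBOT

A 6-joint arm with a two-finger parallel gripper is mounted at the origin on the work surface. World frame = base frame: x ahead of the robot, y to its left, z up, the work surface at z = 0. Lengths are in m, angles in rad, forces in N, time in s.
With the tool pointing down it reaches from about 0.25 to 0.725 m from the base axis. Payload 4 kg.
Tool frame: the origin (TCP) lies midway between the tips of the shut fingers; the grasp point (between the pads) lies bot.tcp_to_grasp behind it (bot.tcp_to_grasp is the distance from the TCP to the grasp point, in m); z points along the fingers, y is the line along which they close (so a half turn about z gives the same grasp; the last joint's range is limited). The gripper opens to 85 mm and grips with 20 to 120 N. Pads are 22 mm wide; open, the fingers measure 114 mm over their backs; the gripper's body (76 mm by 85 mm) begins 54 mm behind the grasp point. The pads swing forward as they close: fully open they stand 13 mm farther back than shut.
Start: joints at [1.252, 0.241, 0.005, 1.335, 0, 1.571], TCP at [0.157, 0.475, 0.231] pointing down, gripper open.
Joint ranges: [-2.72, 2.72], [-1.05, 1.87], [-1.09, 1.28], [-1.99, 2.15], [-1.42, 1.44], [-3.14, 3.14]. Speed limits (rad/s): [2.79, 2.79, 3.14, 3.14, 3.14, 3.14].

INTERFACE

Orientations are given as a unit quaternion [x, y, z, w].
In Python, from workcell import readout, camera, bot gives the robot as it stands. The module is installed in compiled form; this text tells all that it offers.
- The arm moves only by the tool jog_arm, never from a script. Its argument "motion" is a list of rows, each an object of numbers: "x", "y", "z": the shift along the tool's x, y, z in mm; "spin": the turn about the tool's z in degrees; "fingers": the closure, from -1 (fully open) to 1 (shut). A call has 1 to 8 rows; each row is the pose to reach, as a shift and turn from the pose commanded when the call began, along the tool's axes at that moment; what a row does not reach only later rows make up. A row lasts 1/8 s, in which the tool goes at most 62.5 mm and 10.7 degrees, less where a joint would pass 70% of its speed; a pose out of reach is approached as far as the arm can. A call with a gripper value outside its range is refused whole. The fingers move at their own pace and stop on an object; the grip force is fixed at half the most. Time passes only in rows, so rows that repeat a pose let the fingers close. It gives the time, the measured TCP pose, the force, the opening and the grip force at its end, in the units of the state.
- readout.get_obs(): the state, without advancing time (a new reading comes with each control period).
- camera(name): name is "side" or "top" or "wrist"; returns a dict with "pixels" (400x640x3 uint8, red, green, blue), "K" (3x3 intrinsics, pixels), "rvec" (rotation vector, rad) and "tvec" (3), from world to camera coordinates, as OpenCV has them. Camera axes: x right, y down, z forward; pixel columns grow to the right and rows downward; lengths in m; the calibration is good to about 2 mm. A picture is of the moment at which its call begins. There is no depth.
- bot.job_done(): hands the job in; it is judged then, once.
The state is a dict: "clock": time; "joint_pos": joint angles; "joint_vel": joint speeds; "tau": joint torques, N m; "eef_pos": TCP position; "tool_rot": TCP orientation; "ft_force": force on the tool from outside, world axes, zero at the start; "ft_torque": the same for the moment, N m; "grip_width": finger opening in m; "grasp_force": force on a finger pad.
Only numpy, scipy, OpenCV 4.12 (cv2) and the standard library are available. Lean on these libraries where they do the work, as an engineer would, in place of code of your own. Each camera call takes 0.05 s, during which the arm holds its last target. There are 200 camera calls.

## Working session

There is one attempt and no reset: what is moved stays moved. The work goes in short steps, Python scripts to look and compute and a tool call to move; the robot and the scene stay as the last step left them, time stands still between calls to the robot, and variables do not carry over. Pictures are saved under pics/ and viewed, at most 10 in all, crops included, and the job is handed in when it is done.

Besides the shell and the picture viewer there is one more tool, called after "Call:" by a JSON object that holds its "api" and its "payload", one argument or row to a line. jog_arm: Moves the arm, as the interface text tells. Its arguments: {"type":"object","properties":{"motion":{"type":"array"}},"required":["motion"]}

```bash
mkdir -p pics
cat > h.py <<'E'
import numpy as np, cv2
from workcell import readout, camera, bot
def snap(n,f):
    c=camera(n); cv2.imwrite('pics/'+f,cv2.cvtColor(c['pixels'],cv2.COLOR_RGB2BGR)); np.savez('pics/'+f+'.npz',**c); return c
def toworld(c,uv,z):
    R=cv2.Rodrigues(np.array(c['rvec'],float))[0]; t=np.array(c['tvec'],float).ravel(); C=-R.T@t
    uv=np.array(uv,float).reshape(-1,2); d=np.c_[uv,np.ones(len(uv))]@np.linalg.inv(c['K']).T@R
    return C+d*((z-C[2])/d[:,2])[:,None]
def proj(c,P): return cv2.projectPoints(np.array(P,float).reshape(-1,3),np.array(c['rvec'],float),np.array(c['tvec'],float),np.array(c['K'],float),None)[0].reshape(-1,2)
E
python3 - <<'E'
from h import *
snap('top','top0.png'); snap('side','side0.png')
o=readout.get_obs(); print(o['clock'],o['eef_pos'],o['tool_rot'],o['grip_width'],bot.tcp_to_grasp)
E
```

```text
0.1 [0.15653212 0.47425452 0.23048591] [ 1.58724454e-01  9.87322447e-01 -9.55556594e-04 -1.43742351e-04] 0.08563134985453089 0.0187
```

View pics/top0.png

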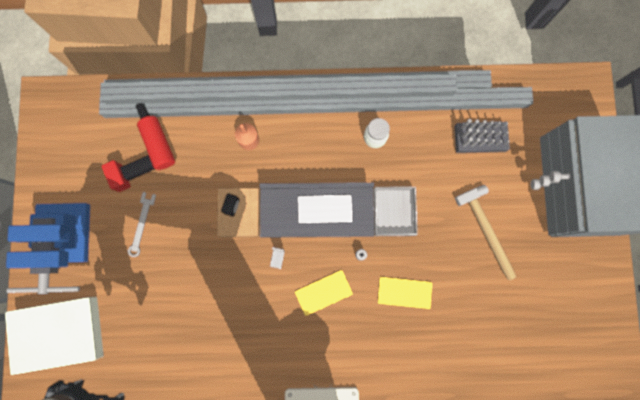

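View pics/side0.png

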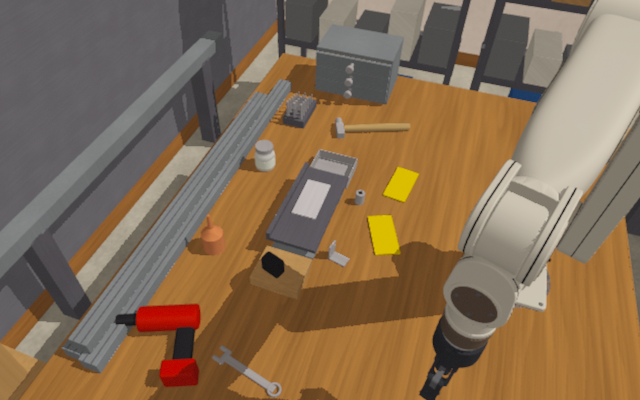

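The tray is at the right end (-y), around (396,210). The blank is near (325,209), the ledge spans columns 260–374, and the carton with the tape is on the left. I'll enlarge this.

Run:
```python
import cv2
i=cv2.imread('pics/top0.png')[170:250,250:390]; cv2.imwrite('pics/c1.png',cv2.resize(i,None,fx=5.5,fy=5.5,interpolation=cv2.INTER_CUBIC))
j=cv2.imread('pics/side0.png')[140:270,250:370]; cv2.imwrite('pics/c2.png',cv2.resize(j,None,fx=4.5,fy=4.5,interpolation=cv2.INTER_CUBIC))
```

```text
(no output)
```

View pics/c1.png

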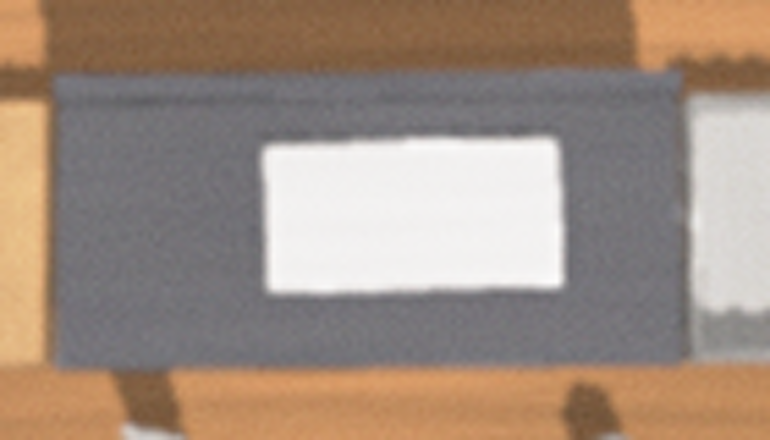

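View pics/c2.png

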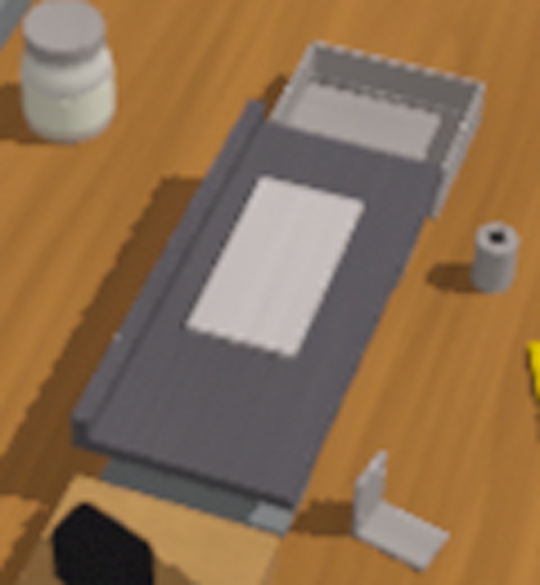

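In crop 1 the deck's front corners are at (55,367) and (683,365), and the fence's back corners at (55,75) and (683,73). The blank's corners are at (262,146), (557,138), (564,288) and (267,294).

```bash
cat >> h.py <<'E'
def crop(uv,o,f): return (np.array(uv,float)+.5)/f-.5+np.array(o)
def ledge_from(F,B):  # F front corners (left,right) at deck, B fence back corners (left,right)
    F=F[:,:2];B=B[:,:2]
    d=(F[0]-F[1])/np.linalg.norm(F[0]-F[1])+(B[0]-B[1])/np.linalg.norm(B[0]-B[1]); d/=np.linalg.norm(d) # +y
    ex=np.array([d[1],-d[0]]); m=(F.mean(0)+B.mean(0))/2
    return m,ex,d
E
python3 - <<'E'
from h import *
c=np.load('pics/top0.png.npz'); T=lambda p,z:toworld(c,crop(p,(250,170),5.5),z)
F=T([(55,367),(683,365)],.06);B=T([(55,75),(683,73)],.076); K=T([(262,146),(557,138),(564,288),(267,294)],.066)
m,ex,ey=ledge_from(F,B); print('F',F,'B',B,'m',m,'yaw',np.arctan2(ey[1],ey[0])-np.pi/2, np.linalg.norm(F[0]-F[1]),(B.mean(0)[:2]-F.mean(0)[:2])@ex)
for p in K: print('blank L',(p[:2]-m)@ex,(p[:2]-m)@ey,p)
print('world c',K.mean(0))
s=np.load('pics/side0.png.npz'); S=lambda p,z:toworld(s,crop(p,(250,140),4.5),z)
for p in S([(262,178),(364,204),(296,357),(187,325)],.066): print('side L',(p[:2]-m)@ex,(p[:2]-m)@ey)
for p in S([(297,505),(440,166)],.06): print('side front L',(p[:2]-m)@ex,(p[:2]-m)@ey)
E
```

```text
F [[ 0.49449545  0.15343156  0.06      ]
 [ 0.48925649 -0.14585118  0.06      ]] B [[ 0.63305358  0.15069287  0.076     ]
 [ 0.62740085 -0.14903016  0.076     ]] m [0.56105159 0.00231077] yaw -0.018180431328083113 0.2993285865958521 0.13838216825138056
blank L 0.03616634844454582 0.05099726958602118 [0.59813906 0.05264213 0.066     ]
blank L 0.039542830648686175 -0.09045658524837427 [ 0.59894344 -0.08884973  0.066     ]
blank L -0.032710134230786225 -0.09287406643920443 [ 0.52665847 -0.08995329  0.066     ]
blank L -0.0351743739037791 0.04847618544323237 [0.5267643 0.0514184 0.066    ]
world c [ 0.56262632 -0.01868562  0.066     ]
side L 0.03598858420352215 -0.08898386271230295
side L -0.03431798028157488 -0.09020129934355388
side L -0.038100684758864654 0.050368069510737586
side L 0.03342636617615539 0.04982565837203779
side front L -0.0755710769973294 0.15197548172670594
side front L -0.06833022759150924 -0.1485785652236834
```

```bash
cat >> h.py <<'E'
from scipy.spatial.transform import Rotation as Ro
M=np.array([.56105,.00231]); YAW=-.0182
EX=np.array([np.cos(YAW),np.sin(YAW)]); EY=np.array([-EX[1],EX[0]])
def goto(lx,ly,z,head=None):
    o=readout.get_obs(); R=Ro.from_quat(o['tool_rot']).as_matrix(); p=np.array(o['eef_pos'])
    w=np.r_[M+lx*EX+ly*EY,z]; h=np.degrees(np.arctan2(R[1,1],R[0,1]))
    print('shift mm',(R.T@(w-p)*1e3).round(1),'heading tool y',round(h,2),'ledge x heading',np.degrees(YAW).round(2),'now ledge mm',((p[:2]-M)@EX*1e3).round(1),((p[:2]-M)@EY*1e3).round(1),p[2].round(4),'F',np.round(o['ft_force'],1),'t',o['clock'])
E
python3 -c "
from h import *
goto(.002,.08,.22)"
```

```text
shift mm [-510.3 -244.4   11. ] heading tool y 71.73 ledge x heading -1.04 now ledge mm -413.0 464.5 0.2305 F [-0.3 -0.4  0.2] t 0.1
```

Call:
{"api": "jog_arm", "payload": {
  "motion": [
    {"x": -51, "y": -24, "z": 1, "spin": 9, "fingers": 1},
    {"x": -102, "y": -49, "z": 2, "spin": 18, "fingers": 1},
    {"x": -153, "y": -73, "z": 3, "spin": 27, "fingers": 1},
    {"x": -204, "y": -98, "z": 4, "spin": 36, "fingers": 1},
    {"x": -255, "y": -122, "z": 5, "spin": 45, "fingers": 1},
    {"x": -306, "y": -147, "z": 6, "spin": 54, "fingers": 1},
    {"x": -357, "y": -171, "z": 8, "spin": 63, "fingers": 1},
    {"x": -408, "y": -196, "z": 9, "spin": 72.8, "fingers": 1}
  ]
}}

```text
clock: 1.1
eef_pos: [0.4836, 0.1593, 0.2219]
tool_rot: [0.716, 0.698, -0.0, -0.0]
ft_force: [0.6, 0.5, -0.3]
grip_width: 0.0001
grasp_force: 0.0
```

```bash
python3 -c "
from h import *
goto(.002,.08,.22)"
```

```text
shift mm [-75.   82.7   1.8] heading tool y -1.39 ledge x heading -1.04 now ledge mm -80.3 155.5 0.2219 F [ 0.6  0.5 -0.3] t 1.1
```

Call:
{"api": "jog_arm", "payload": {
  "motion": [
    {"x": -37, "y": 41, "z": 1},
    {"x": -75, "y": 83, "z": 1},
    {"x": -75, "y": 83, "z": 40},
    {"x": -75, "y": 83, "z": 80},
    {"x": -75, "y": 83, "z": 120},
    {"x": -75, "y": 83, "z": 120},
    {"x": -75, "y": 83, "z": 120}
  ]
}}

```text
validation failed for argument at $.mo...
```

```bash
python3 -c "
from h import *
goto(.002,.08,.063); snap('side','side1.png'); snap('top','top1.png')
a=cv2.imread('pics/side1.png')[140:270,230:390]; b=cv2.imread('pics/top1.png')[170:250,250:390]
cv2.imwrite('pics/c3.png',np.vstack([cv2.resize(a,(490,398)),cv2.resize(b,(490,200))]))"
```

```text
shift mm [-75.   82.8 158.8] heading tool y -1.39 ledge x heading -1.04 now ledge mm -80.3 155.5 0.2219 F [ 0.6  0.5 -0.3] t 1.1
```

View pics/c3.png

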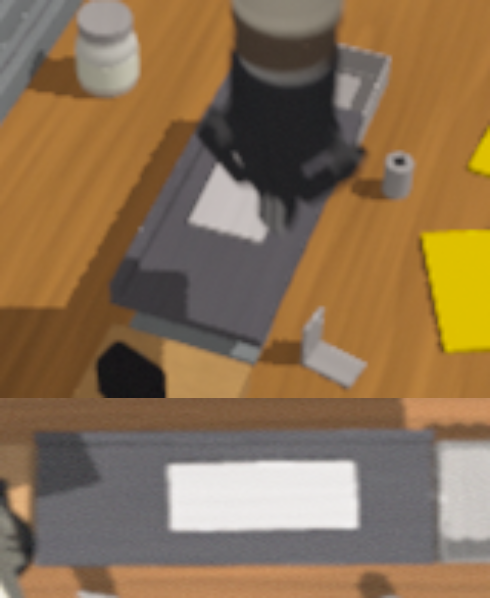

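The move was refused, probably because every row needs all five fields. The picture shows the arm still high above the ledge with its fingers shut and the scene undisturbed. I'll send it again with complete rows.

Call:
{"api": "jog_arm", "payload": {
  "motion": [
    {"x": -37, "y": 41, "z": 1, "spin": 0, "fingers": 1},
    {"x": -75, "y": 83, "z": 1, "spin": 0, "fingers": 1},
    {"x": -75, "y": 83, "z": 40, "spin": 0, "fingers": 1},
    {"x": -75, "y": 83, "z": 80, "spin": 0, "fingers": 1},
    {"x": -75, "y": 83, "z": 120, "spin": 0, "fingers": 1},
    {"x": -75, "y": 83, "z": 120, "spin": 0, "fingers": 1},
    {"x": -75, "y": 83, "z": 120, "spin": 0, "fingers": 1}
  ]
}}

```text
clock: 2.08
eef_pos: [0.5649, 0.0848, 0.1035]
tool_rot: [0.713, 0.701, 0.001, 0.0]
ft_force: [-0.0, 0.1, 0.8]
grip_width: 0.0003
grasp_force: 0.0
```

```bash
python3 -c "
from h import *
goto(.002,.08,.063); snap('side','side2.png'); snap('top','top2.png')
a=cv2.imread('pics/side2.png')[140:270,230:390]; b=cv2.imread('pics/top2.png')[170:250,250:390]
cv2.imwrite('pics/c4.png',np.vstack([cv2.resize(a,(490,398)),cv2.resize(b,(490,200))]))"
```

```text
shift mm [-2.6 -0.4 40.5] heading tool y -1.01 ledge x heading -1.04 now ledge mm 2.3 82.6 0.1035 F [-0.   0.1  0.8] t 2.075
```

View pics/c4.png

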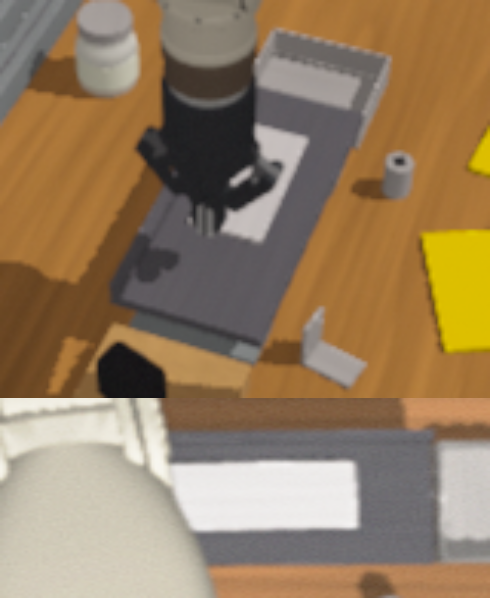

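The fingers are over the deck to the left of the blank, with a clear gap before it. Next I lower to 63 mm.

Call:
{"api": "jog_arm", "payload": {
  "motion": [
    {"x": -2, "y": 0, "z": 20, "spin": 0, "fingers": 1},
    {"x": -2, "y": 0, "z": 34, "spin": 0, "fingers": 1},
    {"x": -2, "y": 0, "z": 40, "spin": 0, "fingers": 1},
    {"x": -2, "y": 0, "z": 40, "spin": 0, "fingers": 1}
  ]
}}

```text
clock: 2.68
eef_pos: [0.5642, 0.0823, 0.0622]
tool_rot: [0.714, 0.701, -0.0, -0.0]
ft_force: [-0.7, 0.4, -0.3]
grip_width: 0.0
grasp_force: 0.0
```

```bash
python3 -c "
from h import *
goto(.002,-.029,.063)"
```

```text
shift mm [-109.1    0.4   -0.7] heading tool y -1.06 ledge x heading -1.04 now ledge mm 1.7 80.1 0.0622 F [-0.7  0.4 -0.3] t 2.675
```

Call:
{"api": "jog_arm", "payload": {
  "motion": [
    {"x": -10, "y": 0, "z": -0.5, "spin": 0, "fingers": 1},
    {"x": -18, "y": 0, "z": -0.5, "spin": 0, "fingers": 1},
    {"x": -25, "y": 0, "z": -0.5, "spin": 0, "fingers": 1},
    {"x": -32, "y": 0, "z": -0.5, "spin": 0, "fingers": 1},
    {"x": -39, "y": 0, "z": -0.5, "spin": 0, "fingers": 1},
    {"x": -46, "y": 0, "z": -0.5, "spin": 0, "fingers": 1},
    {"x": -53, "y": 0, "z": -0.5, "spin": 0, "fingers": 1},
    {"x": -60, "y": 0, "z": -0.5, "spin": 0, "fingers": 1}
  ]
}}

```text
clock: 3.68
eef_pos: [0.5635, 0.0223, 0.0632]
tool_rot: [0.714, 0.701, 0.001, -0.0]
ft_force: [0.1, 5.3, 3.1]
grip_width: 0.0003
grasp_force: 3.0
```

```bash
python3 -c "
from h import *
goto(.002,-.029,.063)"
```

```text
shift mm [-49.1  -0.    0.1] heading tool y -1.04 ledge x heading -1.04 now ledge mm 2.0 20.1 0.0632 F [0.1 5.3 3.1] t 3.675
```

Call:
{"api": "jog_arm", "payload": {
  "motion": [
    {"x": -7, "y": 0, "z": 0, "spin": 0, "fingers": 1},
    {"x": -14, "y": 0, "z": 0, "spin": 0, "fingers": 1},
    {"x": -21, "y": 0, "z": 0, "spin": 0, "fingers": 1},
    {"x": -28, "y": 0, "z": 0, "spin": 0, "fingers": 1},
    {"x": -34, "y": 0, "z": 0, "spin": 0, "fingers": 1},
    {"x": -40, "y": 0, "z": 0, "spin": 0, "fingers": 1},
    {"x": -44, "y": 0, "z": 0, "spin": 0, "fingers": 1},
    {"x": -47, "y": 0, "z": 0, "spin": 0, "fingers": 1}
  ]
}}

```text
clock: 4.68
eef_pos: [0.5624, -0.0246, 0.0632]
tool_rot: [0.714, 0.701, 0.001, -0.0]
ft_force: [0.5, 4.9, 4.7]
grip_width: -0.0003
grasp_force: 3.3
```

```bash
python3 -c "
from h import *
goto(.002,-.029,.063); snap('side','side3.png'); snap('top','top3.png')
a=cv2.imread('pics/side3.png')[130:260,240:370]; b=cv2.imread('pics/top3.png')[170:250,290:430]
cv2.imwrite('pics/c5.png',np.hstack([cv2.resize(a,(400,400)),np.pad(cv2.resize(b,(400,229)),((0,171),(0,0),(0,0)))]))"
```

```text
shift mm [-2.2  0.2  0.2] heading tool y -1.05 ledge x heading -1.04 now ledge mm 1.8 -26.8 0.0632 F [0.5 4.9 4.7] t 4.675
```

View pics/c5.png

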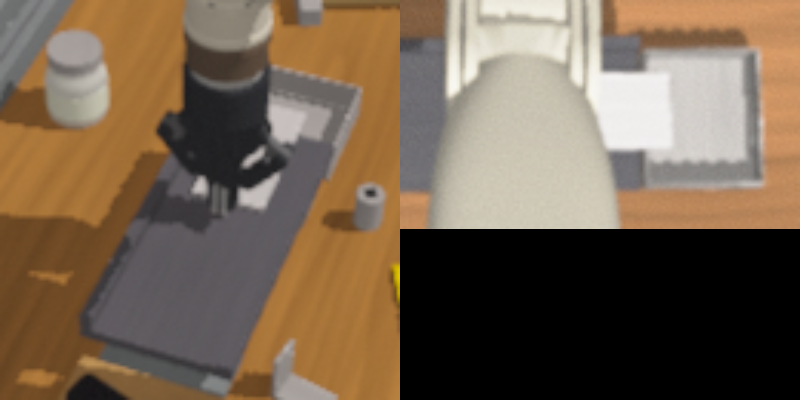

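The blank now sticks out about 27 mm, parallel to the ledge. I push 2 mm more, back off, lift and go round to the front.

Call:
{"api": "jog_arm", "payload": {
  "motion": [
    {"x": -2, "y": 0, "z": 0, "spin": 0, "fingers": 1},
    {"x": -2, "y": 0, "z": 0, "spin": 0, "fingers": 1},
    {"x": 8, "y": 0, "z": 0, "spin": 0, "fingers": 1},
    {"x": 14, "y": 0, "z": 0, "spin": 0, "fingers": 1},
    {"x": 14, "y": 0, "z": -20, "spin": 0, "fingers": 1},
    {"x": 14, "y": 0, "z": -40, "spin": 0, "fingers": 1},
    {"x": -35, "y": -30, "z": -40, "spin": 0, "fingers": 1},
    {"x": -82, "y": -65, "z": -40, "spin": 0, "fingers": 1}
  ]
}}

```text
clock: 5.78
eef_pos: [0.4954, -0.1064, 0.1027]
tool_rot: [0.713, 0.701, -0.001, 0.001]
ft_force: [0.1, -0.8, 0.8]
grip_width: -0.0002
grasp_force: 0.0
```

```bash
python3 -c "
from h import *
goto(-.063,-.11,.063)"
```

```text
shift mm [-0.   0.7 39.7] heading tool y -0.95 ledge x heading -1.04 now ledge mm -63.7 -109.9 0.1027 F [ 0.1 -0.8  0.8] t 5.775
```

Call:
{"api": "jog_arm", "payload": {
  "motion": [
    {"x": 0, "y": 0, "z": 20, "spin": 0, "fingers": 1},
    {"x": 0, "y": 0, "z": 34, "spin": 0, "fingers": 1},
    {"x": 0, "y": 0, "z": 39.5, "spin": 0, "fingers": 1},
    {"x": 0, "y": 7, "z": 39.5, "spin": 0, "fingers": 1},
    {"x": 0, "y": 13, "z": 39.5, "spin": 0, "fingers": 1},
    {"x": 0, "y": 18, "z": 39.5, "spin": 0, "fingers": 1},
    {"x": 0, "y": 23, "z": 39.5, "spin": 0, "fingers": 1},
    {"x": 0, "y": 28, "z": 39.5, "spin": 0, "fingers": 1}
  ]
}}

```text
clock: 6.78
eef_pos: [0.5221, -0.1059, 0.0631]
tool_rot: [0.714, 0.7, -0.001, -0.001]
ft_force: [-5.8, 0.3, 2.6]
grip_width: -0.0002
grasp_force: 2.8
```

```bash
python3 -c "
from h import *
goto(-.0265,-.11,.063)"
```

```text
shift mm [-1.1 10.5  0. ] heading tool y -1.07 ledge x heading -1.04 now ledge mm -37.0 -108.9 0.0631 F [-5.8  0.3  2.6] t 6.775
```

Call:
{"api": "jog_arm", "payload": {
  "motion": [
    {"x": 0, "y": 3, "z": 0, "spin": 0, "fingers": 1},
    {"x": 0, "y": 6, "z": 0, "spin": 0, "fingers": 1},
    {"x": 0, "y": 8, "z": 0, "spin": 0, "fingers": 1},
    {"x": 0, "y": 9, "z": 0, "spin": 0, "fingers": 1}
  ]
}}

```text
clock: 7.28
eef_pos: [0.5323, -0.1062, 0.0631]
tool_rot: [0.714, 0.7, -0.0, -0.0]
ft_force: [-3.4, -0.0, 0.6]
grip_width: -0.0001
grasp_force: 1.9
```

Call:
{"api": "jog_arm", "payload": {
  "motion": [
    {"x": 0, "y": 1, "z": 0, "spin": 0, "fingers": 1},
    {"x": 0, "y": 2, "z": 0, "spin": 0, "fingers": 1},
    {"x": 0, "y": 2, "z": 0, "spin": 0, "fingers": 1}
  ]
}}

```text
clock: 7.65
eef_pos: [0.5351, -0.1062, 0.0632]
tool_rot: [0.714, 0.701, 0.0, 0.0]
ft_force: [-2.2, -0.6, -1.4]
grip_width: 0.0001
grasp_force: 1.0
```

Call:
{"api": "jog_arm", "payload": {
  "motion": [
    {"x": 0, "y": 1, "z": 0, "spin": 0, "fingers": 1},
    {"x": 0, "y": 2, "z": 0, "spin": 0, "fingers": 1},
    {"x": 0, "y": 2, "z": 0, "spin": 0, "fingers": 1}
  ]
}}

```text
clock: 8.02
eef_pos: [0.537, -0.1062, 0.0633]
tool_rot: [0.714, 0.701, 0.0, 0.0]
ft_force: [-2.4, -0.4, -1.8]
grip_width: -0.0
grasp_force: 0.9
```

```bash
python3 -c "
from h import *
goto(-.0265,-.11,.063); snap('side','side4.png'); snap('top','top4.png')
a=cv2.imread('pics/side4.png')[130:210,260:360]; b=cv2.imread('pics/top4.png')[170:250,330:430]
cv2.imwrite('pics/c6.png',np.hstack([cv2.resize(a,(400,320),interpolation=2),cv2.resize(b,(400,320),interpolation=2)]))"
```

```text
shift mm [-1.1 -4.4  0.3] heading tool y -1.06 ledge x heading -1.04 now ledge mm -22.1 -108.9 0.0633 F [-2.4 -0.4 -1.8] t 8.025
```

View pics/c6.png

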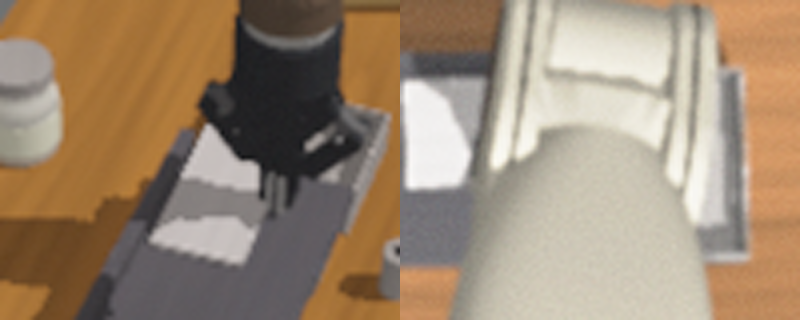

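A thin dark strip of a few mm still shows between the blank's upper edge and the fence, at about (155,225) in the left half. I keep pushing gently until the force rises.

Call:
{"api": "jog_arm", "payload": {
  "motion": [
    {"x": 0, "y": 1, "z": 0, "spin": 0, "fingers": 1},
    {"x": 0, "y": 2, "z": 0, "spin": 0, "fingers": 1},
    {"x": 0, "y": 2, "z": 0, "spin": 0, "fingers": 1}
  ]
}}

```text
clock: 8.5
eef_pos: [0.5388, -0.1063, 0.0633]
tool_rot: [0.714, 0.7, -0.0, 0.0]
ft_force: [-2.3, 0.4, -0.8]
grip_width: 0.0
grasp_force: 1.2
```

Call:
{"api": "jog_arm", "payload": {
  "motion": [
    {"x": 0, "y": 1, "z": 0, "spin": 0, "fingers": 1},
    {"x": 0, "y": 2, "z": 0, "spin": 0, "fingers": 1},
    {"x": 0, "y": 2, "z": 0, "spin": 0, "fingers": 1}
  ]
}}

```text
clock: 8.88
eef_pos: [0.5395, -0.1063, 0.0632]
tool_rot: [0.714, 0.7, -0.001, -0.001]
ft_force: [-5.5, -0.8, 1.3]
grip_width: -0.0002
grasp_force: 3.0
```

Call:
{"api": "jog_arm", "payload": {
  "motion": [
    {"x": 0, "y": 1, "z": 0, "spin": 0, "fingers": 1},
    {"x": 0, "y": 2, "z": 0, "spin": 0, "fingers": 1},
    {"x": 0, "y": 2, "z": 0, "spin": 0, "fingers": 1},
    {"x": 0, "y": 2, "z": 0, "spin": 0, "fingers": 1}
  ]
}}

```text
clock: 9.38
eef_pos: [0.5398, -0.1062, 0.0631]
tool_rot: [0.714, 0.7, -0.002, -0.002]
ft_force: [-10.0, 0.2, 4.7]
grip_width: -0.0002
grasp_force: 4.9
```

The tool is stopped at the fence with 10 N. I back off, lift and move clear.

Call:
{"api": "jog_arm", "payload": {
  "motion": [
    {"x": 0, "y": 2, "z": 0, "spin": 0, "fingers": 1},
    {"x": 0, "y": 2, "z": 0, "spin": 0, "fingers": 1},
    {"x": 0, "y": -8, "z": 0, "spin": 0, "fingers": 1},
    {"x": 0, "y": -16, "z": 0, "spin": 0, "fingers": 1},
    {"x": 0, "y": -16, "z": -40, "spin": 0, "fingers": 1},
    {"x": 0, "y": -60, "z": -80, "spin": 0, "fingers": 1},
    {"x": 0, "y": -110, "z": -100, "spin": 0, "fingers": 1},
    {"x": 0, "y": -160, "z": -110, "spin": 0, "fingers": 1}
  ]
}}

```text
clock: 10.38
eef_pos: [0.3832, -0.1037, 0.1751]
tool_rot: [0.714, 0.701, 0.001, 0.002]
ft_force: [-0.4, 0.2, 0.8]
grip_width: 0.0
grasp_force: 0.0
```

Call:
{"api": "jog_arm", "payload": {
  "motion": [
    {"x": 50, "y": 0, "z": -20, "spin": 0, "fingers": 1},
    {"x": 100, "y": 0, "z": -20, "spin": 0, "fingers": 1},
    {"x": 150, "y": 0, "z": -20, "spin": 0, "fingers": 1},
    {"x": 200, "y": 0, "z": -20, "spin": 0, "fingers": 1},
    {"x": 250, "y": 0, "z": -20, "spin": 0, "fingers": 1},
    {"x": 290, "y": 0, "z": -20, "spin": 0, "fingers": 1},
    {"x": 290, "y": 0, "z": -20, "spin": 0, "fingers": 1}
  ]
}}

```text
clock: 11.25
eef_pos: [0.3889, 0.1893, 0.1937]
tool_rot: [0.712, 0.702, 0.001, 0.0]
ft_force: [-0.2, -0.7, -0.3]
grip_width: 0.0
grasp_force: 0.0
```

```bash
python3 -c "
from h import *
c=snap('top','top5.png'); snap('side','side5.png')
b=cv2.imread('pics/top5.png')[170:250,250:390]
cv2.imwrite('pics/c7.png',cv2.resize(b,None,fx=5.5,fy=5.5,interpolation=2))"
```

```text
(no output)
```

View pics/c7.png

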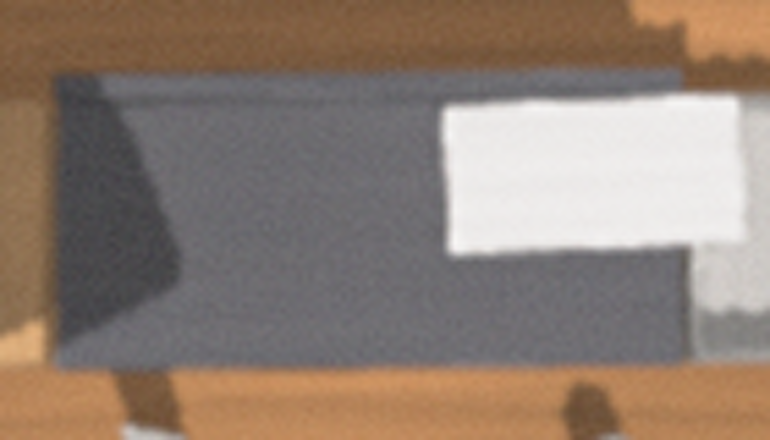

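The blank's corners are at (442,106), (738,97), (745,241) and (449,254). It is slightly askew, with its left end not quite at the fence.

```bash
python3 -c "
from h import *
c=np.load('pics/top5.png.npz'); K=toworld(c,crop([(442,106),(738,97),(745,241),(449,254)],(250,170),5.5),.066)
L=np.c_[(K[:,:2]-M)@EX,(K[:,:2]-M)@EY]; print(L.round(4),L.mean(0),np.arctan2(-(L[0]-L[1])[0],(L[0]-L[1])[1]),np.arctan2(-(L[3]-L[2])[0],(L[3]-L[2])[1]))
goto(-.045,-.065,.10)"
```

```text
[[ 0.0553 -0.0355]
 [ 0.0592 -0.1775]
 [-0.0105 -0.1793]
 [-0.0163 -0.0383]] [ 0.02193602 -0.10764145] 0.027093700980553987 0.04116462313770797
shift mm [-246.3  130.8   93.5] heading tool y -1.01 ledge x heading -1.04 now ledge mm -176.1 181.2 0.1934 F [ 0.3 -0.2  0.5] t 11.35
```

Call:
{"api": "jog_arm", "payload": {
  "motion": [
    {"x": -50, "y": 0, "z": 0, "spin": 0, "fingers": 1},
    {"x": -100, "y": 0, "z": 0, "spin": 0, "fingers": 1},
    {"x": -150, "y": 20, "z": 20, "spin": 0, "fingers": 1},
    {"x": -200, "y": 60, "z": 50, "spin": 0, "fingers": 1},
    {"x": -241, "y": 100, "z": 80, "spin": 0, "fingers": 1},
    {"x": -241, "y": 126, "z": 93, "spin": 0, "fingers": 1},
    {"x": -241, "y": 126, "z": 93, "spin": 0, "fingers": 1},
    {"x": -241, "y": 126, "z": 93, "spin": 0, "fingers": 1}
  ]
}}

```text
clock: 12.35
eef_pos: [0.5087, -0.0576, 0.1004]
tool_rot: [0.714, 0.7, -0.0, -0.0]
ft_force: [0.3, 0.4, 1.0]
grip_width: 0.0001
grasp_force: 0.0
```

```bash
python3 -c "
from h import *
goto(-.0195,-.06,.063)"
```

```text
shift mm [ 0.9 31.8 37.4] heading tool y -1.16 ledge x heading -1.04 now ledge mm -51.3 -60.8 0.1004 F [0.3 0.4 1. ] t 12.35
```

Call:
{"api": "jog_arm", "payload": {
  "motion": [
    {"x": 0, "y": 0, "z": 20, "spin": 0, "fingers": 1},
    {"x": 0, "y": 0, "z": 34, "spin": 0, "fingers": 1},
    {"x": 0, "y": 0, "z": 37.5, "spin": 0, "fingers": 1},
    {"x": 0, "y": 8, "z": 37.5, "spin": 0, "fingers": 1},
    {"x": 0, "y": 16, "z": 37.5, "spin": 0, "fingers": 1},
    {"x": 0, "y": 23, "z": 37.5, "spin": 0, "fingers": 1},
    {"x": 0, "y": 27, "z": 37.5, "spin": 0, "fingers": 1},
    {"x": 0, "y": 28, "z": 37.5, "spin": 0, "fingers": 1}
  ]
}}

```text
clock: 13.35
eef_pos: [0.538, -0.0573, 0.0628]
tool_rot: [0.714, 0.701, -0.0, 0.0]
ft_force: [-0.0, -0.3, 0.4]
grip_width: -0.0003
grasp_force: 0.0
```

Call:
{"api": "jog_arm", "payload": {
  "motion": [
    {"x": 0, "y": 1, "z": 0, "spin": 0, "fingers": 1},
    {"x": 0, "y": 2, "z": 0, "spin": 0, "fingers": 1},
    {"x": 0, "y": 3, "z": 0, "spin": 0, "fingers": 1},
    {"x": 0, "y": 3, "z": 0, "spin": 0, "fingers": 1}
  ]
}}

```text
clock: 13.85
eef_pos: [0.54, -0.057, 0.0626]
tool_rot: [0.714, 0.701, -0.0, -0.001]
ft_force: [-2.8, 1.4, 1.1]
grip_width: -0.0002
grasp_force: 1.3
```

Call:
{"api": "jog_arm", "payload": {
  "motion": [
    {"x": 0, "y": 1, "z": 0, "spin": 0, "fingers": 1},
    {"x": 0, "y": 2, "z": 0, "spin": 0, "fingers": 1},
    {"x": 0, "y": 2, "z": 0, "spin": 0, "fingers": 1}
  ]
}}

```text
clock: 14.22
eef_pos: [0.5416, -0.057, 0.0626]
tool_rot: [0.714, 0.701, -0.001, -0.001]
ft_force: [-5.0, 2.1, 2.8]
grip_width: -0.0001
grasp_force: 2.5
```

Call:
{"api": "jog_arm", "payload": {
  "motion": [
    {"x": 0, "y": 1, "z": 0, "spin": 0, "fingers": 1},
    {"x": 0, "y": 2, "z": 0, "spin": 0, "fingers": 1},
    {"x": 0, "y": 2, "z": 0, "spin": 0, "fingers": 1}
  ]
}}

```text
clock: 14.6
eef_pos: [0.5418, -0.057, 0.0626]
tool_rot: [0.714, 0.701, -0.002, -0.002]
ft_force: [-8.9, 1.9, 6.5]
grip_width: 0.0001
grasp_force: 4.7
```

Stopped by the fence again. I retreat and look.

Call:
{"api": "jog_arm", "payload": {
  "motion": [
    {"x": 0, "y": 1, "z": 0, "spin": 0, "fingers": 1},
    {"x": 0, "y": -9, "z": 0, "spin": 0, "fingers": 1},
    {"x": 0, "y": -18, "z": 0, "spin": 0, "fingers": 1},
    {"x": 0, "y": -18, "z": -40, "spin": 0, "fingers": 1},
    {"x": 0, "y": -60, "z": -80, "spin": 0, "fingers": 1},
    {"x": 30, "y": -110, "z": -110, "spin": 0, "fingers": 1},
    {"x": 70, "y": -150, "z": -130, "spin": 0, "fingers": 1},
    {"x": 130, "y": -160, "z": -130, "spin": 0, "fingers": 1}
  ]
}}

```text
clock: 15.6
eef_pos: [0.3868, 0.0757, 0.1951]
tool_rot: [0.715, 0.699, 0.002, 0.002]
ft_force: [2.5, -0.1, -0.2]
grip_width: -0.0001
grasp_force: 0.0
```

Call:
{"api": "jog_arm", "payload": {
  "motion": [
    {"x": 60, "y": 0, "z": 0, "spin": 0, "fingers": 1},
    {"x": 110, "y": 0, "z": 0, "spin": 0, "fingers": 1},
    {"x": 120, "y": 0, "z": 0, "spin": 0, "fingers": 1},
    {"x": 120, "y": 0, "z": 0, "spin": 0, "fingers": 1}
  ]
}}

```text
clock: 16.1
eef_pos: [0.3894, 0.1956, 0.1928]
tool_rot: [0.713, 0.701, 0.0, 0.0]
ft_force: [0.1, -0.1, 0.2]
grip_width: 0.0
grasp_force: 0.0
```

```bash
python3 -c "
from h import *
c=snap('top','top6.png')
b=cv2.imread('pics/top6.png')[170:250,250:390]
cv2.imwrite('pics/c8.png',cv2.resize(b,None,fx=5.5,fy=5.5,interpolation=2))
for f in ('top5','top6'):
  i=cv2.imread('pics/%s.png'%f)[170:250,250:390].min(2); 
  m=((i>215)*255).astype('uint8'); k=max(cv2.findContours(m,0,1)[0],key=cv2.contourArea)
  r=cv2.minAreaRect(k); q=cv2.boxPoints(r)+[250,170]; K=toworld(np.load('pics/%s.png.npz'%f),q,.066)
  L=np.c_[(K[:,:2]-M)@EX,(K[:,:2]-M)@EY]; print(f,r,L.round(4).tolist(),L.mean(0))"
```

```text
top5 ((108.03379821777344, 31.31108856201172), (25.935827255249023, 53.57850646972656), 87.61405944824219) [[0.0537, -0.0375], [0.0591, -0.1788], [-0.0098, -0.1801], [-0.0152, -0.0398]] [ 0.02194389 -0.10904818]
top6 ((108.5, 31.0), (26.0, 53.0), 90.0) [[0.0576, -0.0409], [0.0571, -0.1807], [-0.012, -0.1792], [-0.0116, -0.0404]] [ 0.02276841 -0.11027001]
```

View pics/c8.png

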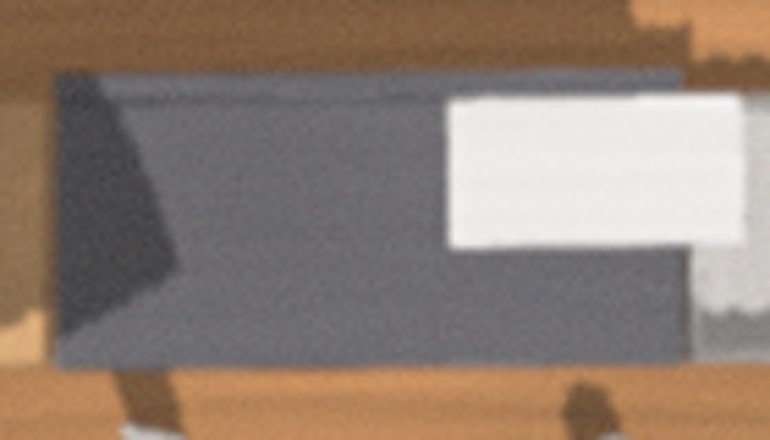

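The blank is now flush, with its top edge level from (447,97) to (742,94). Its centre is at ledge (+22.8, -110.3) mm, which is 30 mm of overhang over the tray.

```bash
python3 -c "
from workcell import bot
print(bot.job_done())"
```

```text
the job is handed in; nothing more can be done
None
```

The blank lies flush against the fence and sticks out about 30 mm on the tray's side (centre measured at ledge x = +22.8, y = -110.3 mm), and the job is handed in; no verdict was returned.

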